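Put the food processor's cutting discs back on their locked storage stem

TASK

The food processor's washed cutting discs are lying on the worktop. Unlock their storage caddy by lifting the locking bar over its stop and sliding it all the way back, stack every disc flat side down on the splined stem, each turned so that its hub meshes and sits fully home, then slide the bar back over the stem until it drops behind its stop. Leave the other things on the worktop where they stand.

Things in the scene. Friction and masses are not known exactly. Their poses are not given: they have to be found in the camera images.
- caddy: Fixed storage caddy: round grey base 132 mm across, 10 mm thick, with a white splined stem; on its own +y side an aluminium bridge 48 mm wide (y = 70 to 198 mm, top at z = 80 mm) carries the locking bar under two staples, 40 mm wide in x, at y = 77 and 113 mm, tops at z = 123 mm. Origin: on the worktop, on the stem's axis; z up; y = the way the lock opens
- stem_tip (a point): Top of the stem, 84 mm above the worktop; axes as the caddy's. Round core 16 mm across with four straight teeth along caddy +x, -x, +y, -y, each 5 mm wide, 24 mm over opposite tips; the teeth end 7 mm below this point (their last 4 mm are slimmer, as a lead-in); the core's last 6 mm taper to 9 mm
- caddy_seat (a point): Point on the stem's axis at the seat on which the lowest disc's underside rests (14 mm above the caddy's origin); axes as the caddy's
- lock_slide (a joint): Travel of the locking bar along caddy +y (m): 0 = closed, its end over the stem (reaching 12 mm past the axis, underside 91 mm above the worktop); 0.085 = fully open, its end 73 mm from the stem's axis. Friction about 1 N. With the bar down it moves freely only from 0 to 0.004 and from 0.022 to 0.085; between these it must be raised over the bump
- lock_lift (a joint): Height of the locking bar above its rest (m): 0 = down, 0.016 = the most it lifts. More than 0.009 is needed to pass the bump. It weighs about 2 N and falls by itself when let go
- lock_bump (a point): Top of the fixed dark bump across the bridge, between the staples: 9 mm high, 8 mm long in y. A foot under the bar is behind it (stem side) when closed and must be lifted over it both on opening and on closing
- lock_handle (a point): Centre of the black upright handle tab of the locking bar (rises and slides with it): 12 mm thick along caddy x, 30 mm long along caddy y, reaching 20 mm above and 20 mm below this point, where it stands on the 24 mm wide bar. Closed and down: 140 mm from the stem's axis along caddy +y, 120 mm above the worktop. Pinch its 12 mm from above
- disc_slicing: Loose cutting disc with two blade slits, 0.14 kg; may be absent (None). Steel plate 110 mm across, 3 mm thick, at the bottom (blades rise 2 mm more); white square hub in the middle, 38 mm wide, 18 mm high from the underside, to be taken by two opposite flats from above. Origin: centre of the underside; z out of the hub's top; x and y square to the hub's flats
- hub_slicing (a point): Centre of the hub's top face of disc_slicing. Through bore 18.4 mm across with four grooves along disc +x, -x, +y, -y (8 mm wide, 26.4 mm across opposite groove bottoms) that must line up with the stem's teeth; any quarter turn fits, and once meshed it slides down freely. Discs stack hub on hub in any order, undersides 0, 18, 36, 54 mm over caddy_seat; room for four
- disc_grating: Loose cutting disc with three rings of small grating holes; weight, plate, hub, bore, grooves and origin as disc_slicing; may be absent (None)
- disc_julienne: Loose cutting disc with four diagonal slits and rows of small teeth; weight, plate, hub, bore, grooves and origin as disc_slicing; may be absent (None)
- disc_chipping: Loose cutting disc with two rings of 9 mm square openings; weight, plate, hub, bore, grooves and origin as disc_slicing; may be absent (None)
- timer: Bystander: wind-up kitchen timer, 65 mm across and 54 mm high; origin under its centre
- salt_shaker: Bystander: salt shaker, 44 mm across, 90 mm high; origin under its centre
- garlic: Bystander: garlic bulb, 60 mm; origin under its centre
- lime: Bystander: lime, 50 mm; origin under its centre as it lies at the start
Things that resemble listed ones, but are neither listed nor needed, are in the scene too. What is shaped like the disc_julienne but green or red is not meant.

How it is judged:
On the way, in this order (a step that is already met when the one before it is completed fails the run):
1. the lock is slid fully back (value of joint lock_slide above 0.078 m), for 0.2 s.
2. with the lock still open, every disc is home on the stem (value of joint lock_slide above 0.06 m and horizontal distance between each of disc_slicing, disc_grating, disc_julienne, disc_chipping and caddy_seat below 0.004 m and z of disc_slicing in the frame of caddy_seat between -0.004 and 0.057 m and angle between each of disc_slicing, disc_grating, disc_julienne, disc_chipping's own z axis and vertical below 0.1 rad and linear speed of each of disc_slicing, disc_grating, disc_julienne, disc_chipping below 0.03 m/s and z of disc_grating in the frame of caddy_seat between -0.004 and 0.057 m and z of disc_julienne in the frame of caddy_seat between -0.004 and 0.057 m and z of disc_chipping in the frame of caddy_seat between -0.004 and 0.057 m), for 0.3 s.
At the end, for the whole second after the job is handed in: every disc present is on the stem: hub axis within 4 mm of the stem's axis, underside at most 57 mm above the seat (meshed, not standing on the teeth), hub up within 0.1 rad, at rest; the locking bar is closed within 6 mm and down within 3 mm, behind its bump (horizontal distance between each of disc_slicing, disc_grating, disc_julienne, disc_chipping and caddy_seat below 0.004 m and z of disc_slicing in the frame of caddy_seat between -0.004 and 0.057 m and angle between each of disc_slicing, disc_grating, disc_julienne, disc_chipping's own z axis and vertical below 0.1 rad and linear speed of each of disc_slicing, disc_grating, disc_julienne, disc_chipping below 0.03 m/s and z of disc_grating in the frame of caddy_seat between -0.004 and 0.057 m and z of disc_julienne in the frame of caddy_seat between -0.004 and 0.057 m and z of disc_chipping in the frame of caddy_seat between -0.004 and 0.057 m and value of joint lock_slide below 0.006 m and value of joint lock_lift below 0.003 m); the robot touches nothing.
It fails at once if a bystander (timer, salt shaker, garlic, lime) is shoved more than 5 cm (distance of any of timer, salt_shaker, garlic, lime from where it was at the start of the episode above 0.05 m).
Of disc_slicing, disc_grating, disc_julienne, disc_chipping only 3 to 4 are there at a start; the rules pass over those that are not, and their reading is None.
At some moment in a run one of disc_slicing, disc_grating, disc_julienne, disc_chipping may be knocked a few centimetres aside while the robot is not near it.
Once in a run the grip may slacken for a moment while it holds something.
It also fails if it takes over 210 s, if anything falls off the work surface, if the arm or the gripper's body presses on something with over 40 N, if the wrist force passes 120 N, or if a joint passes its speed limit or range.

ROBOT

A 7-joint arm with a two-finger parallel gripper is mounted at the origin on a cart in front of the work surface, level with it; the furniture and walls round the work are solid. World frame = base frame: x ahead of the robot, y to its left, z up, the work surface at z = 0. Lengths are in m, angles in rad, forces in N, time in s.
With the tool pointing down it reaches from about 0.4 to 0.85 m from the base axis. Payload 10.4 kg.
Tool frame: the origin (TCP) lies midway between the tips of the shut fingers; the grasp point (between the pads) lies 19 mm behind it; z points along the fingers, y is the line along which they close (so a half turn about z gives the same grasp; the last joint's range is limited). The gripper opens to 87 mm and grips with 3 to 60 N. Pads are 19 mm wide; open, the fingers measure 117 mm over their backs; the gripper's body (75 mm by 190 mm) begins 51 mm behind the grasp point.
Start: joints at [1.195, 0.332, -0.065, 1.46, 0.022, 1.35, -0.088], TCP at [0.216, -0.587, 0.202] pointing down, gripper open.
Joint ranges: [-2.6, 2.6], [-0.5, 2.12], [-1.47, 1.34], [0.16, 2.42], [-1.27, 4.41], [0.06, 2.06], [-2.6, 2.6]. Speed limits (rad/s): [2.22, 2.22, 2.79, 2.79, 3.14, 3.14, 3.14].

INTERFACE

Orientations are given as a unit quaternion [x, y, z, w].
In Python, from bench import r gives the robot as it stands.
- The arm moves only by the tool apply_moves, never from a script. Its argument "steps" is a list of rows, each a list of 7 numbers: the turn, a rotation vector about the tool's x, y, z in rad, then the shift along the tool's x, y, z in mm, then the opening, from -1 (shut) to 1 (fully open). In form: [[ax, ay, az, x, y, z, claw], ...]. A call has 1 to 20 rows; each row is the pose to reach, as a shift and turn from the pose commanded when the call began, along the tool's axes at that moment; what a row does not reach only later rows make up. A row lasts 1/12 s, in which the tool goes at most 41.7 mm and 7.16 degrees, less where a joint would pass 70% of its speed; a pose out of reach is approached as far as the arm can. A call with a gripper value outside its range is refused whole. The fingers move at their own pace and stop on an object; "force" is the grip in N (left out, the last holds). Time passes only in rows, so rows that repeat a pose let the fingers close. It gives the time, the measured TCP pose, the force, the opening and the grip force at its end, in the units of the state.
- r.read_state(): the state, without advancing time (a new reading comes with each control period).
- r.camera(name): name is "side" or "top" or "wrist"; returns a dict with "pixels" (420x560x3 uint8, red, green, blue), "z_map" (420x560 float32, m along the optical axis (not along the pixel's ray), 0 where there is no reading), "fovy" (degrees; the focal length in pixels is half the picture's height over the tangent of half this angle, whatever the lens; pixels are square), "cx", "cy" (the principal point, pixels), "k1" (the pictures are not rectified: a ray, as slopes to the right and down, at radius r is drawn at 1 + k1 r^2 times it, then the intrinsics apply), "position" and "orientation" of the camera in the world. Camera axes: x right, y down, z forward; pixel columns grow to the right and rows downward; lengths in m; the calibration is good to about 2 mm. A picture is of the moment at which its call begins.
- r.close_job(): hands the job in; it is judged then, once.
The state is a dict: "time": time; "joint_positions": joint angles; "joint_vel": joint speeds; "joint_torque": joint torques, N m; "ee_pos": TCP position; "eef_rot": TCP orientation; "ft_force": force on the tool from outside, world axes, zero at the start; "torque": the same for the moment, N m; "width": finger opening in m; "grip_force": force on a finger pad.
Only numpy, scipy, OpenCV 4.12 (cv2) and the standard library are available. Lean on these libraries where they do the work, as an engineer would, in place of code of your own. Each camera call takes 0.05 s, during which the arm holds its last target. There are 200 camera calls.

## Working session

There is one attempt and no reset: what is moved stays moved. The work goes in short steps, Python scripts to look and compute and a tool call to move; the robot and the scene stay as the last step left them, time stands still between calls to the robot, and variables do not carry over. Pictures are saved under pics/ and viewed, at most 14 in all, crops included, and the job is handed in when it is done.

Besides the shell and the picture viewer there is one more tool, called after "Request:" as name([rows], argument=value, ...), one row to a line, values as JSON. apply_moves: Moves the arm, as the interface text tells. Its arguments: {"type":"object","properties":{"steps":{"type":"array","items":{"type":"array","items":{"type":"number"}}},"force":{"type":"number"}},"required":["steps"]}

```bash
ls; mkdir -p pics
cat > h.py <<'E'
import numpy as np, cv2
from scipy.spatial.transform import Rotation as R
from bench import r
def cam(n):
    c=r.camera(n); c['f']=c['pixels'].shape[0]/2/np.tan(np.radians(c['fovy'])/2)
    c['R']=R.from_quat(c['orientation']).as_matrix(); c['p']=np.array(c['position']); return c
def save(c,name,box=None,s=1):
    im=c['pixels'][:,:,::-1]
    if box: im=im[box[1]:box[3],box[0]:box[2]]
    if s!=1: im=cv2.resize(im,None,fx=s,fy=s,interpolation=cv2.INTER_CUBIC)
    cv2.imwrite('pics/'+name,im)
def slopes(c,uv):
    uv=np.atleast_2d(np.array(uv,float))
    d=(uv-[c['cx'],c['cy']])/c['f']; s=d.copy()
    for _ in range(20): s=d/(1+c['k1']*(s**2).sum(1,keepdims=True))
    return s
def plane(c,uv,z):
    s=slopes(c,uv); d=np.c_[s,np.ones(len(s))]@c['R'].T
    return c['p']+d*((z-c['p'][2])/d[:,2])[:,None]
def cloud(c):
    h,w=c['z_map'].shape; u,v=np.meshgrid(np.arange(w),np.arange(h))
    s=slopes(c,np.c_[u.ravel(),v.ravel()]); Z=c['z_map'].ravel()[:,None]
    return (c['p']+(np.c_[s,np.ones(len(s))]*Z)@c['R'].T).reshape(h,w,3)
def proj(c,P):
    q=(np.atleast_2d(P)-c['p'])@c['R']; s=q[:,:2]/q[:,2:]
    return s*(1+c['k1']*(s**2).sum(1,keepdims=True))*c['f']+[c['cx'],c['cy']]
E
python3 - <<'E'
from h import *
for n in('top','side'):
    c=cam(n); save(c,n+'0.png'); print(n,c['p'],c['R'].round(2).tolist(),c['f'],c['k1'],c['cx'],c['cy'])
s=r.read_state(); print(s['ee_pos'],s['eef_rot'],s['width'],s['time'])
E
```

```text
pics
top [0.37628082 0.05156999 1.42328216] [[0.01, -0.99, 0.15], [-1.0, -0.02, -0.03], [0.03, -0.15, -0.99]] 463.76120345960186 0.020915102166053575 273.7487086697881 201.30094123789164
side [0.2685807  1.1337726  1.06077352] [[-0.96, -0.19, 0.19], [-0.27, 0.63, -0.73], [0.02, -0.76, -0.65]] 447.18880801525984 0.04025045843858444 280.69743143557156 210.82548914574028
[ 0.21583778 -0.58615543  0.20095153] [ 9.84478115e-01  1.75506286e-01 -1.27194679e-04 -6.07554497e-04] 0.08715882691872513 0.1
```

View pics/top0.png

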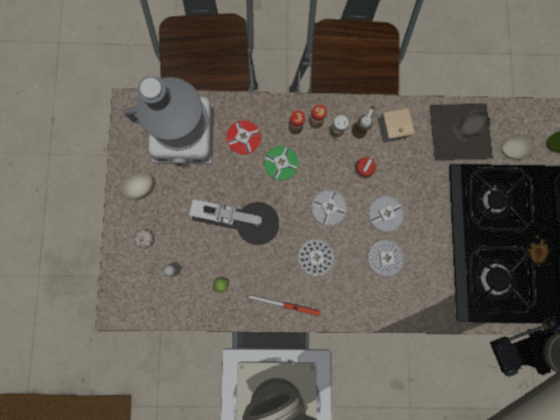

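View pics/side0.png

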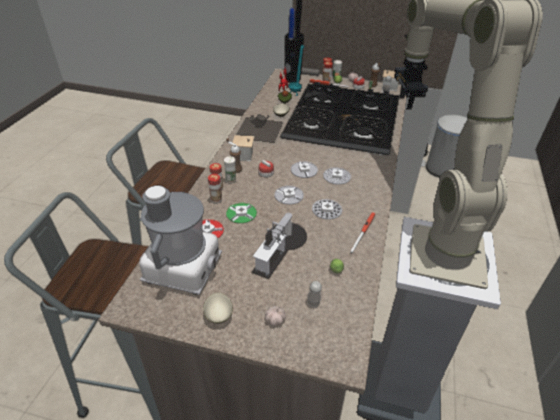

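The top view shows four steel discs at (329,207), (387,213), (387,258) and (316,257). The look-alikes are the red disc at (243,137) and the green one at (282,163). The caddy is at (258,223) and its bridge runs left to about (195,210). The bystanders are the timer at (366,167), garlic (145,239), salt shaker (170,270) and lime (221,285). Next is a close crop to check.

Run:
```python
from h import *
c=cam('top'); save(c,'topcrop.png',(180,180,420,300),3.3)
P=cloud(c)
im=cv2.cvtColor(c['pixels'],cv2.COLOR_RGB2HSV)
for n,uv in dict(A=(329,207),B=(387,213),C=(387,258),D=(316,257)).items():
    for rad in (4,): print(n,plane(c,uv,0.018)[0].round(3))
d=cam('side')
save(d,'sidecrop.png',(230,150,370,290),4)
# hub masks: brightest low-sat blobs
for nm,k,zs in(('top',c,.018),('side',d,.018)):
    g=cv2.cvtColor(k['pixels'],cv2.COLOR_RGB2HSV)
    m=((g[...,2]>205)&(g[...,1]<40)).astype(np.uint8)
    n,l,s,ce=cv2.connectedComponentsWithStats(m)
    for i in range(1,n):
        if s[i,4]>15:
            p=plane(k,ce[i],zs)[0]
            if .3<p[0]<.9 and -.4<p[1]<.5: print(nm,ce[i].round(1),s[i,4],p.round(4),P[int(ce[i][1]),int(ce[i][0])].round(3) if nm=='top' else '')
```

```text
A [ 0.576 -0.157  0.018]
B [ 0.561 -0.336  0.018]
C [ 0.423 -0.333  0.018]
D [ 0.423 -0.117  0.018]
side [228.6 159.3] 42 [ 0.8683 -0.2891  0.018 ] 
side [340.4 172.4] 19 [ 0.4114 -0.3313  0.018 ] 
side [285.6 190.8] 17 [ 0.5897 -0.1544  0.018 ] 
side [292.  190.3] 19 [ 0.5673 -0.1643  0.018 ] 
side [326.6 205.5] 42 [ 0.4245 -0.1137  0.018 ] 
side [240.6 208.9] 45 [ 0.7169 -0.0068  0.018 ] 
side [207.6 226. ] 42 [0.7948 0.1107 0.018 ] 
side [196.  257.7] 414 [0.7727 0.2582 0.018 ] 
side [265. 252.] 195 [0.5706 0.173  0.018 ] 
side [218.1 310.3] 210 [0.6308 0.4283 0.018 ] 
side [275.2 314.9] 21 [0.4713 0.3983 0.018 ]
```

View pics/topcrop.png

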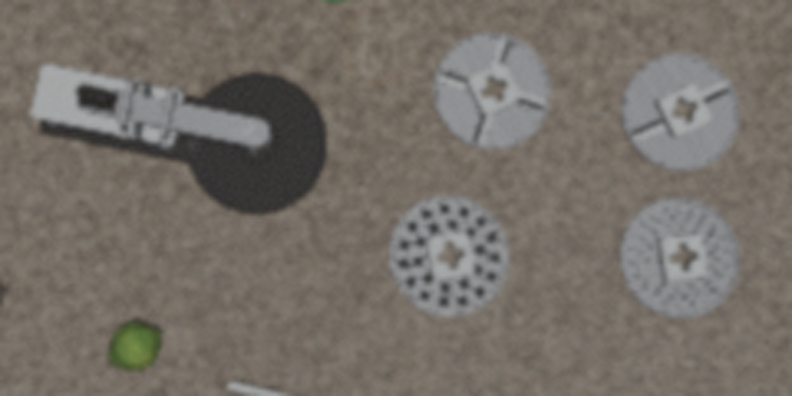

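View pics/sidecrop.png

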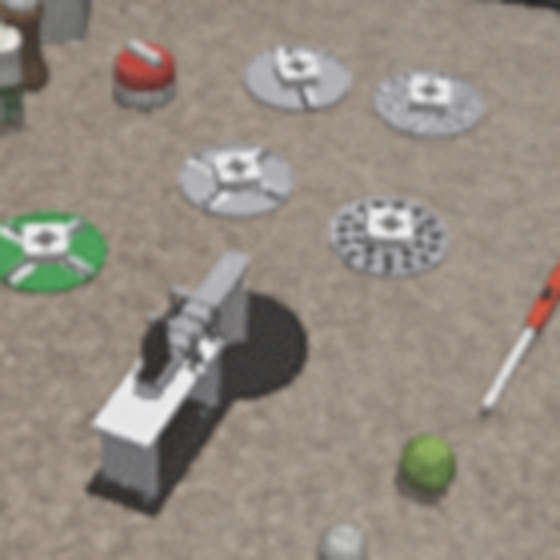

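A at (329,207) is the julienne disc, with four slits and small teeth. B at (387,213) is slicing, C at (387,258) grating and D at (316,257) chipping. All four lie hub up, and the green and red discs are excluded. The lock is closed, with its handle at about (209,209).

```bash
cat >> h.py <<'E'
def go(p,ang):
    """tool-frame row to TCP p, tool down, closing line at world angle ang (mod 180 deg)"""
    s=r.read_state(); R0=R.from_quat(s['eef_rot']); best=None
    for k in (0,1):
        a=np.radians(ang+180*k)   # tool y direction; z down; x=y cross z
        y=np.array([np.cos(a),np.sin(a),0]); z=np.array([0,0,-1.]); M=R.from_matrix(np.c_[np.cross(y,z),y,z])
        v=(R0.inv()*M).as_rotvec()
        if best is None or np.linalg.norm(v)<np.linalg.norm(best): best=v
    d=R0.inv().apply(np.array(p)-s['ee_pos'])*1000
    print('row',best.round(3),d.round(1),'dist',np.linalg.norm(d).round(),'deg',np.degrees(np.linalg.norm(best)).round(),'q7',round(s['joint_positions'][6],2),'t',s['time'])
E
python3 - <<'E'
from h import *
c=cam('top'); g=cv2.cvtColor(c['pixels'],cv2.COLOR_RGB2HSV)
m=(g[...,2]<60).astype(np.uint8); m[:,:238]=0;m[:,285:]=0;m[:195]=0;m[250:]=0
q=np.argwhere(m)[:,::-1]; cnt=max(cv2.findContours(m,0,1)[0],key=cv2.contourArea)
print(cv2.minEnclosingCircle(cnt)); 
W=plane(c,cnt[:,0],.01)[:,:2]; W=W[W[:,0]<np.percentile(W[:,0],70)]
A=np.c_[2*W,np.ones(len(W))]; s=np.linalg.lstsq(A,(W**2).sum(1),rcond=None)[0]; print('base',s[:2],np.sqrt(s[2]+s[0]**2+s[1]**2))
P=cloud(c); 
for uv in((209,209),(196,208),(192,216),(193,201),(255,221),(225,211)): print(uv,P[uv[1],uv[0]].round(3))
E
```

```text
((257.2340393066406, 222.85105895996094), 20.70503044128418)
base [0.50858425 0.05758963] 0.048116113347717246
(209, 209) [0.548 0.196 0.14 ]
(196, 208) [0.557 0.24  0.085]
(192, 216) [0.542 0.261 0.011]
(193, 201) [0.578 0.25  0.081]
(255, 221) [0.521 0.068 0.098]
(225, 211) [0.548 0.154 0.102]
```

Run:
```python
from h import *
go([.545,.16,.33],-13)
c=cam('wrist'); s=r.read_state(); Rt=R.from_quat(s['eef_rot']).as_matrix()
print('cam in tool',Rt.T@(c['p']-s['ee_pos']),(Rt.T@c['R']).round(2).tolist(),c['f'])
```

```text
row [-0.001 -0.    -0.991] [ 566.7 -586.7 -128.3] dist 826.0 deg 57.0 q7 -0.09 t 0.25
cam in tool [ 0.07935499  0.00029402 -0.18233104] [[-0.0, -0.96, -0.29], [1.0, -0.0, -0.0], [0.0, -0.29, 0.96]] 326.8693271162172
```

Request:
apply_moves([
  [0, 0, -0.99, 567, -587, -128, 1],
  [0, 0, -0.99, 567, -587, -128, 1],
  [0, 0, -0.99, 567, -587, -128, 1],
  [0, 0, -0.99, 567, -587, -128, 1],
  [0, 0, -0.99, 567, -587, -128, 1],
  [0, 0, -0.99, 567, -587, -128, 1],
  [0, 0, -0.99, 567, -587, -128, 1],
  [0, 0, -0.99, 567, -587, -128, 1],
  [0, 0, -0.99, 567, -587, -128, 1],
  [0, 0, -0.99, 567, -587, -128, 1],
  [0, 0, -0.99, 567, -587, -128, 1],
  [0, 0, -0.99, 567, -587, -128, 1],
  [0, 0, -0.99, 567, -587, -128, 1],
  [0, 0, -0.99, 567, -587, -128, 1],
  [0, 0, -0.99, 567, -587, -128, 1],
  [0, 0, -0.99, 567, -587, -128, 1],
  [0, 0, -0.99, 567, -587, -128, 1],
  [0, 0, -0.99, 567, -587, -128, 1],
  [0, 0, -0.99, 567, -587, -128, 1],
  [0, 0, -0.99, 567, -587, -128, 1],
], force=20)

```text
time: 1.97
ee_pos: [0.5458, 0.1628, 0.33]
eef_rot: [0.783, 0.622, 0.0, -0.0]
ft_force: [0.3, 0.2, 0.1]
width: 0.0868
grip_force: 0.0
```

Request:
apply_moves([
  [0, 0, 0, 0, 0, 0, 1],
  [0, 0, 0, 0, 0, 0, 1],
  [0, 0, 0, 0, 0, 0, 1],
])

```text
time: 2.22
ee_pos: [0.5452, 0.1598, 0.3293]
eef_rot: [0.783, 0.622, -0.0, -0.0]
ft_force: [-1.2, -0.8, 0.2]
width: 0.087
grip_force: 0.0
```

Run:
```python
from h import *
c=cam('wrist'); save(c,'w1.png'); go([.545,.16,.33],-13); print(r.read_state()['ee_pos'])
```

```text
row [ 0.     0.001 -0.002] [ 0.9 -0.5 -0.5] dist 1.0 deg 0.0 q7 -0.75 t 2.2667
[0.54524249 0.15905863 0.32946781]
```

View pics/w1.png

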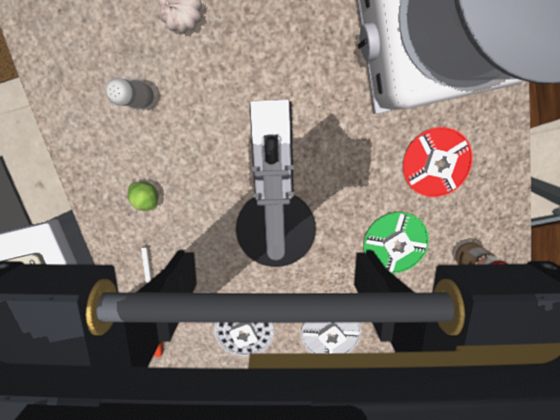

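The wrist view shows the base at (276,228), the handle at (271,148) and the bridge far end at rows 100–165, columns 251–290. The discs are at (244,335) and (331,337), and no obstacle stands near the lock. I'll measure the caddy pose from it.

```bash
cat >> h.py <<'E'
def circ(W):
    for _ in range(6):
        s=np.linalg.lstsq(np.c_[2*W,np.ones(len(W))],(W**2).sum(1),rcond=None)[0]; rad=np.sqrt(s[2]+s[:2]@s[:2])
        e=abs(np.linalg.norm(W-s[:2],axis=1)-rad); W=W[e<=max(np.percentile(e,85),.0007)]
    return s[:2],rad,len(W)
E
python3 - <<'E'
from h import *
c=cam('wrist'); P=cloud(c); g=cv2.cvtColor(c['pixels'],cv2.COLOR_RGB2HSV); V=g[...,2]
# base outline: dark pixels at z~0.01
m=((V<75)&(abs(P[...,2]-.01)<.006)).astype(np.uint8); m[:180]=0; m[278:]=0
m=cv2.morphologyEx(m,cv2.MORPH_OPEN,np.ones((3,3)))
cnt=max(cv2.findContours(m,0,1)[0],key=cv2.contourArea)[:,0]; hull=cv2.convexHull(cnt)[:,0]
print('base',circ(plane(c,hull,.01)[:,:2]))
# depth-based: bridge top z~.08, handle top
b=(abs(P[...,2]-.08)<.006)&(V>120); b[:90]=0;b[280:]=0;b[:,:230]=0;b[:,310:]=0
Q=P[b]; print('bridge rect',cv2.minAreaRect(Q[:,:2].astype(np.float32)),np.median(Q[:,2]),b.sum())
h=(P[...,2]>.128)&(P[...,2]<.15); h[:90]=0;h[200:]=0;h[:,:230]=0;h[:,310:]=0
Q=P[h]; print('handle',Q.mean(0),np.median(Q[:,2]),cv2.minAreaRect(Q[:,:2].astype(np.float32)),h.sum())
k=(abs(P[...,2]-.1)<.009); k[:200]=0;k[260:]=0;k[:,:230]=0;k[:,310:]=0
Q=P[k]; print('bar',cv2.minAreaRect(Q[:,:2].astype(np.float32)),np.median(Q[:,2]))
E
```

```text
base (array([0.52266938, 0.06530428]), np.float64(0.0645983016536589), 32)
bridge rect ((0.5478318333625793, 0.19568148255348206), (0.12693147361278534, 0.054373640567064285), 79.14080047607422) 0.0794833250978304 2157
handle [0.5489851  0.20228971 0.13832332] 0.13853740954946103 ((0.5488396286964417, 0.2019214928150177), (0.030329566448926926, 0.01191055215895176), 79.5680923461914) 273
bar ((0.5277875065803528, 0.09224970638751984), (0.07895168662071228, 0.023945972323417664), 79.13895416259766) 0.09829175680428834
```

Run:
```python
from h import *
go([.549,.202,.108],-10.8)
```

```text
row [ 0.     0.001 -0.042] [ 43.2  -6.4 221.6] dist 226.0 deg 2.0 q7 -0.75 t 2.3167
```

Request:
apply_moves([
  [0, 0, -0.042, 43, -6.4, 40, 1],
  [0, 0, -0.042, 43, -6.4, 80, 1],
  [0, 0, -0.042, 43, -6.4, 115, 1],
  [0, 0, -0.042, 43, -6.4, 150, 1],
  [0, 0, -0.042, 43, -6.4, 180, 1],
  [0, 0, -0.042, 43, -6.4, 200, 1],
  [0, 0, -0.042, 43, -6.4, 215, 1],
  [0, 0, -0.042, 43, -6.4, 221.5, 1],
  [0, 0, -0.042, 43, -6.4, 221.5, 0.2],
  [0, 0, -0.042, 43, -6.4, 221.5, -0.5],
  [0, 0, -0.042, 43, -6.4, 221.5, -1],
  [0, 0, -0.042, 43, -6.4, 221.5, -1],
  [0, 0, -0.042, 43, -6.4, 221.5, -1],
  [0, 0, -0.042, 43, -6.4, 221.5, -1],
  [0, 0, -0.042, 43, -6.4, 221.5, -1],
], force=30)

```text
time: 3.57
ee_pos: [0.5489, 0.2037, 0.1085]
eef_rot: [0.77, 0.638, 0.0, 0.0]
ft_force: [0.2, -0.2, -0.4]
width: 0.0483
grip_force: 0.0
```

Run:
```python
from h import *
s=r.read_state(); print(s['width'],s['grip_force'],s['ft_force'])
```

```text
0.04825357855265104 0.0 [ 0.19508691 -0.21963839 -0.38715181]
```

Request:
apply_moves([
  [0, 0, 0, 0, 0, 0, -1],
  [0, 0, 0, 0, 0, 0, -1],
  [0, 0, 0, 0, 0, 0, -1],
  [0, 0, 0, 0, 0, 0, -1],
  [0, 0, 0, 0, 0, 0, -1],
  [0, 0, 0, 0, 0, 0, -1],
  [0, 0, 0, 0, 0, 0, -1],
  [0, 0, 0, 0, 0, 0, -1],
])

```text
time: 4.23
ee_pos: [0.5498, 0.2033, 0.1083]
eef_rot: [0.77, 0.638, 0.001, 0.001]
ft_force: [4.8, -0.3, -2.2]
width: 0.0114
grip_force: 30.0
```

Request:
apply_moves([
  [0, 0, 0, 0, 0, -6, -1],
  [0, 0, 0, 0, 0, -12.5, -1],
  [0, 0, 0, 0, 0, -12.5, -1],
  [0, 0, 0, 0, 0, -12.5, -1],
])

```text
time: 4.57
ee_pos: [0.5497, 0.2033, 0.1209]
eef_rot: [0.77, 0.638, 0.001, 0.001]
ft_force: [6.5, 0.9, -2.0]
width: 0.0116
grip_force: 30.0
```

Request:
apply_moves([
  [0, 0, 0, 10, 0, 0, -1],
  [0, 0, 0, 25, 0, 0, -1],
  [0, 0, 0, 40, 0, 0, -1],
  [0, 0, 0, 55, 0, 0, -1],
  [0, 0, 0, 70, 0, 0, -1],
  [0, 0, 0, 80, 0, 0, -1],
  [0, 0, 0, 84, 0, 0, -1],
  [0, 0, 0, 85, 0, 0, -1],
  [0, 0, 0, 85, 0, 0, -1],
  [0, 0, 0, 85, 0, 6, -1],
  [0, 0, 0, 85, 0, 12, -1],
  [0, 0, 0, 85, 0, 12, -1],
  [0, 0, 0, 85, 0, 12, -1],
  [0, 0, 0, 85, 0, 12, -1],
])

```text
time: 5.73
ee_pos: [0.5655, 0.2866, 0.1083]
eef_rot: [0.77, 0.638, 0.0, 0.001]
ft_force: [5.9, -0.6, -0.9]
width: 0.0113
grip_force: 30.0
```

Request:
apply_moves([
  [0, 0, 0, 0, 0, 0, -0.4],
  [0, 0, 0, 0, 0, 0, 0],
  [0, 0, 0, 0, 0, 0, 0.2],
  [0, 0, 0, 0, 0, 0, 0.2],
  [0, 0, 0, 0, 0, 0, 0.2],
  [0, 0, 0, 0, 0, -15, 0.2],
  [0, 0, 0, 0, 0, -50, 0.2],
  [0, 0, 0, 0, 0, -90, 0.4],
  [0, 0, 0, -40, 0, -120, 1],
  [0, 0, 0, -80, 0, -135, 1],
  [0, 0, 0, -120, 0, -140, 1],
  [0, 0, 0, -160, 0, -140, 1],
  [0, 0, 0, -175, 0, -140, 1],
  [0, 0, 0, -175, 0, -140, 1],
  [0, 0, 0, -175, 0, -140, 1],
])

```text
time: 6.98
ee_pos: [0.5321, 0.1137, 0.2489]
eef_rot: [0.771, 0.637, -0.0, 0.001]
ft_force: [-0.2, 0.3, -0.0]
width: 0.0866
grip_force: 0.0
```

Run:
```python
from h import *
c=cam('wrist'); save(c,'w2.png'); np.save('w2z.npy',c['z_map']); print(r.read_state()['ee_pos'])
P=cloud(c); print(proj(c,[[.5227,.0648,.084],[.576,-.157,.018],[.423,-.117,.018]]))
```

```text
[0.53194969 0.11537508 0.24883101]
[[275.11782479 235.22160889]
 [336.92956382 348.21232251]
 [232.92042911 342.50467582]]
```

View pics/w2.png

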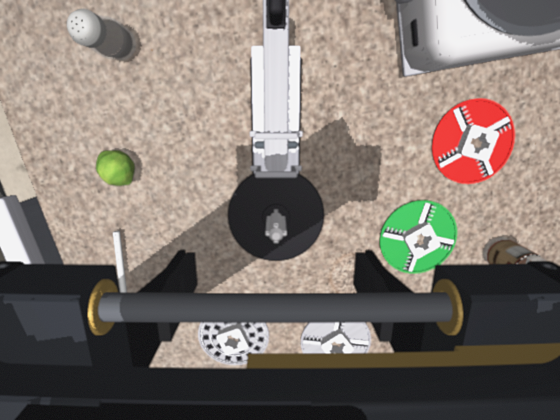

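The bar is back and the stem is free at about (276,228), tip lowest near (276,240). Bystanders are untouched. I'll measure the stem here.

Run:
```python
from h import *
c=cam('wrist'); P=cloud(c); g=cv2.cvtColor(c['pixels'],cv2.COLOR_RGB2HSV); V=g[...,2]
m=((V<75)&(abs(P[...,2]-.01)<.006)).astype(np.uint8); m[:160]=0; m[278:]=0
m=cv2.morphologyEx(m,cv2.MORPH_OPEN,np.ones((3,3)))
cnt=max(cv2.findContours(m,0,1)[0],key=cv2.contourArea)[:,0]; hull=cv2.convexHull(cnt)[:,0]; hull=hull[hull[:,1]>190]
print('base',circ(plane(c,hull,.01)[:,:2]))
sub=np.s_[195:262,255:297]
q=P[sub]; 
for lo,hi in((.081,.09),(.073,.081)):
    k=(q[...,2]>lo)&(q[...,2]<hi); v,u=np.argwhere(k).T; print(lo,k.sum(),q[k].mean(0),(q[k].min(0)+q[k].max(0))/2,u.min()+255,u.max()+255,v.min()+195,v.max()+195)
b=(abs(P[...,2]-.1)<.006); b[130:]=0; b[:,:255]=0;b[:,:]=b
b[:,300:]=0
print('bar',cv2.minAreaRect(P[b][:,:2].astype(np.float32)))
b=(abs(P[...,2]-.08)<.006)&(V>120); b[160:]=0;b[:,:230]=0;b[:,320:]=0
print('bridge',cv2.minAreaRect(P[b][:,:2].astype(np.float32)))
```

```text
base (array([0.52283354, 0.06489312]), np.float64(0.06465181695905678), 26)
0.081 78 [0.52272744 0.06478225 0.08295494] [0.52273944 0.06425255 0.08285761] 271 280 232 241
0.073 107 [0.52321727 0.06683383 0.07763129] [0.52265238 0.06552652 0.07694937] 267 284 224 243
bar ((0.5559811592102051, 0.23763075470924377), (0.11447229981422424, 0.023823920637369156), 79.15077209472656)
bridge ((0.5494696497917175, 0.2038448452949524), (0.10969208180904388, 0.054456375539302826), 79.3512191772461)
```

Run:
```python
from h import *
go([.433,-.066,.19],-10.8)
```

```text
row [-0.    -0.     0.004] [-197.4  -63.7   58.6] dist 216.0 deg 0.0 q7 -0.62 t 7.0833
```

Request:
apply_moves([
  [0, 0, 0, -40, -13, 8, 1],
  [0, 0, 0, -80, -26, 20, 1],
  [0, 0, 0, -118, -38, 32, 1],
  [0, 0, 0, -155, -50, 45, 1],
  [0, 0, 0, -185, -60, 55, 1],
  [0, 0, 0, -197, -64, 58, 1],
  [0, 0, 0, -197, -64, 58, 1],
  [0, 0, 0, -197, -64, 58, 1],
])

```text
time: 7.75
ee_pos: [0.4331, -0.0655, 0.1907]
eef_rot: [0.769, 0.639, 0.0, -0.0]
ft_force: [0.2, 1.6, 0.9]
width: 0.0872
grip_force: 0.0
```

```bash
cat >> h.py <<'E'
def hubs(c,zc=.018,tol=.005):
    """all hub tops in view: centre, angle mod 90 of flats, size, median z"""
    P=cloud(c); out=[]
    m=((abs(P[...,2]-zc)<tol)).astype(np.uint8)
    m=cv2.morphologyEx(m,cv2.MORPH_CLOSE,np.ones((5,5)))
    for cnt in cv2.findContours(m,0,1)[0]:
        if cv2.contourArea(cnt)<150: continue
        mm=np.zeros_like(m); cv2.drawContours(mm,[cnt],-1,1,-1); zz=np.median(P[(mm>0)&(m>0)][:,2])
        W=plane(c,cnt[:,0],zc)[:,:2]*1000
        (x,y),(a,b),t=cv2.minAreaRect(W.astype(np.float32))
        if 30<a<46 and 30<b<46: out.append((x/1000,y/1000)); print('hub',round(x,1),round(y,1),'size',round(a,1),round(b,1),'ang',round(t%90,1),'z',round(zz,4),'px',cnt[:,0].mean(0).round())
    return out
E
python3 - <<'E'
from h import *
c=cam('wrist'); save(c,'w3.png'); hubs(c); print(r.read_state()['ee_pos'])
E
```

```text
hub 575.5 -155.2 size 38.3 40.5 ang 26.4 z 0.017 px [408. 242.]
hub 421.4 -114.5 size 38.3 39.2 ang 10.7 z 0.0172 px [273. 233.]
hub 711.9 -6.8 size 41.8 39.7 ang 21.8 z 0.0167 px [526.  90.]
hub 519.7 61.0 size 30.4 34.2 ang 36.9 z 0.0134 px [337.  54.]
[ 0.43356099 -0.06476171  0.19092525]
```

View pics/w3.png

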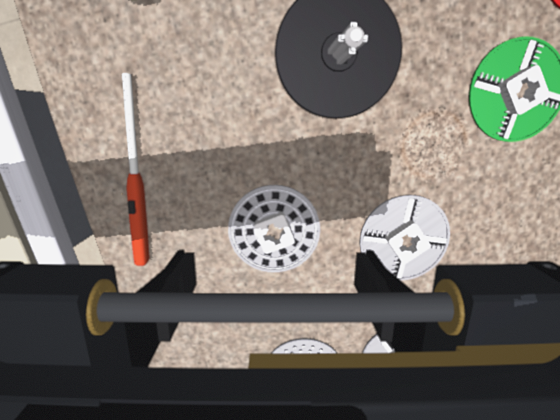

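Chipping hub is at (273,233), julienne at (408,242), stem at (354,38). The fingers leave both hubs visible. I'll cross-check the hub centre with the plate circle.

```bash
cat >> h.py <<'E'
def plate(c,p,z=.003):
    P=cloud(c); m=((P[...,2]>.0012+z-.003)&(np.hypot(P[...,0]-p[0],P[...,1]-p[1])<.066)).astype(np.uint8)
    m[264:]=0; m=cv2.morphologyEx(m,cv2.MORPH_CLOSE,np.ones((5,5)))
    cnt=max(cv2.findContours(m,0,1)[0],key=cv2.contourArea)[:,0]; h=cv2.convexHull(cnt)[:,0]; h=h[h[:,1]<260]
    print('plate',circ(plane(c,h,z)[:,:2]))
E
python3 - <<'E'
from h import *
c=cam('wrist'); 
for t in(.003,.002): hubs(c,.018,t)
plate(c,(.4214,-.1145)); plate(c,(.5755,-.1552))
go([.4214,-.1153,.03],10.7); go([.4214,-.1153,.009],10.7)
E
```

```text
hub 575.4 -155.7 size 38.4 39.7 ang 27.1 z 0.017 px [408. 243.]
hub 421.5 -114.8 size 38.1 38.6 ang 11.2 z 0.0172 px [273. 234.]
hub 712.9 -6.7 size 39.9 38.9 ang 21.6 z 0.0168 px [526.  91.]
hub 575.7 -155.9 size 38.1 39.0 ang 27.1 z 0.0171 px [409. 243.]
hub 421.4 -115.0 size 38.0 38.4 ang 10.8 z 0.0173 px [273. 234.]
hub 713.3 -6.6 size 38.9 38.7 ang 22.1 z 0.0168 px [527.  90.]
plate (array([ 0.42173128, -0.11502879]), np.float64(0.055044435716457424), 9)
plate (array([ 0.57612606, -0.15608902]), np.float64(0.05509375145180774), 21)
row [ 0.001 -0.001 -0.369] [-52.2  -3.  161. ] dist 169.0 deg 21.0 q7 -0.09 t 7.85
row [ 0.001 -0.001 -0.369] [-52.2  -3.  182. ] dist 189.0 deg 21.0 q7 -0.09 t 7.85
```

Request:
apply_moves([
  [0, 0, -0.12, -20, -1, 30, 0.6],
  [0, 0, -0.24, -40, -2, 60, 0.4],
  [0, 0, -0.36, -52, -3, 95, 0.4],
  [0, 0, -0.372, -52.2, -3, 130, 0.4],
  [0, 0, -0.372, -52.2, -3, 160, 0.4],
  [0, 0, -0.372, -52.2, -3, 174, 0.4],
  [0, 0, -0.372, -52.2, -3, 182, 0.4],
  [0, 0, -0.372, -52.2, -3, 182, 0.4],
  [0, 0, -0.372, -52.2, -3, 182, 0],
  [0, 0, -0.372, -52.2, -3, 182, -1],
  [0, 0, -0.372, -52.2, -3, 182, -1],
  [0, 0, -0.372, -52.2, -3, 182, -1],
  [0, 0, -0.372, -52.2, -3, 182, -1],
  [0, 0, -0.372, -52.2, -3, 182, -1],
  [0, 0, -0.372, -52.2, -3, 182, -1],
], force=40)

```text
time: 9.1
ee_pos: [0.4202, -0.1175, 0.0089]
eef_rot: [0.638, 0.77, -0.0, 0.0]
ft_force: [-0.1, 0.5, -0.6]
width: 0.0221
grip_force: 0.0
```

Run:
```python
from h import *
c=cam('wrist'); save(c,'w4.png'); hubs(c,.018,.003); s=r.read_state(); print(s['ee_pos'],s['width'],s['grip_force'])
```

```text
hub 421.7 -115.1 size 37.9 38.8 ang 10.7 z 0.0172 px [276. 253.]
[ 0.42017111 -0.11751755  0.00877213] 0.018369884992513807 0.0
```

View pics/w4.png

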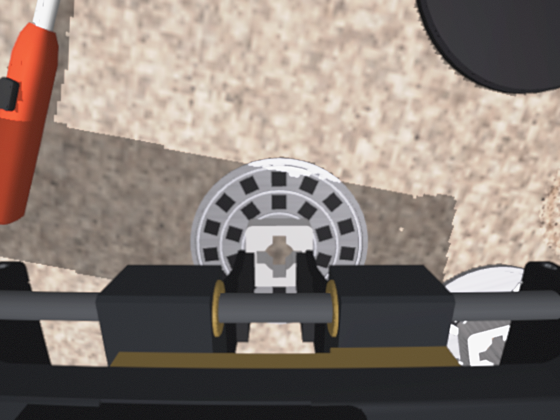

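The chipping hub, at (276,253), stayed in place. The fingers at columns 237–262 and 303–322 have closed over the hub top, so the tips sit higher than the TCP says. I'll check the tip height by depth.

Run:
```python
from h import *
c=cam('wrist'); P=cloud(c); 
np.set_printoptions(linewidth=200)
for v in (246,250,254,258,262,268,276,284): print(v,(P[v,230:332:6,2]*1000).round().astype(int))
print((P[254,230:332:6]*1000).round()[:,:2].tolist()); s=r.read_state(); print(s['width'],s['ee_pos'])
```

```text
246 [ 2  3  3 17 17 17 18  0 -1 -1 17 17 17 18  3  2  1]
250 [ 3  3 29 30 18 18  0 -1 -1 -1 -1 17 31 29  3  2  2]
254 [ 2  2 36 33 31  4  2 -1  0 -1  2 33 36 36  4  3  3]
258 [ 2  2 41 37 38 10  7  1  0 -1  7 38 40 40  2  3  3]
262 [ 2  3 47 42 42 16 13  4 -1 -1 11 42 42 44  3  3  2]
268 [  1  52  52  48  49  18  17   7   5   6  18  50  49  52   2   2 106]
276 [  1  60  58  57  54  17  17  16  15  15  17  57  57  59  60   2 111]
284 [107  66  66  64  55  18  17  18  17  17  18  65  63  67  67 109 113]
[[393.0, -126.0], [397.0, -126.0], [401.0, -110.0], [404.0, -111.0], [407.0, -111.0], [411.0, -122.0], [415.0, -122.0], [419.0, -123.0], [423.0, -122.0], [427.0, -121.0], [430.0, -119.0], [429.0, -106.0], [432.0, -104.0], [435.0, -103.0], [444.0, -116.0], [448.0, -115.0], [452.0, -115.0]]
0.014142300074165509 [ 0.42014253 -0.11747233  0.0087185 ]
```

Request:
apply_moves([
  [0, 0, 0, 0, 0, -8, 0.1],
  [0, 0, 0, 0, 0, -8, 0.25],
  [0, 0, 0, 0, 0, -8, 0.25],
  [0, 0, 0, 0, 0, -8, 0.25],
  [0, 0, 0, 0, 0, -8, 0.25],
  [0, 0, 0, 0, 0, -8, 0.25],
  [0, 0, 0, 0, 0, -8, 0.25],
  [0, 0, 0, 0, 0, -8, 0.25],
])

```text
time: 9.87
ee_pos: [0.4201, -0.1173, 0.0166]
eef_rot: [0.638, 0.77, -0.0, -0.0]
ft_force: [0.9, 0.1, 0.5]
width: 0.0527
grip_force: 0.0
```

Run:
```python
from h import *
c=cam('wrist'); P=cloud(c); s=r.read_state(); Rt=R.from_quat(s['eef_rot']).as_matrix(); print(s['width'],s['ee_pos'])
T=(P-s['ee_pos'])@Rt*1000  # tool frame
m=(P[...,2]>.022)&(abs(T[...,0])<14)&(abs(T[...,1])<60)&(c['z_map']>0)
q=T[m]; 
for sgn in(1,-1):
    k=q[q[:,1]*sgn>0]; i=np.argsort(-k[:,2])[:12]; print(k[i].round(1).tolist())
    print('inner',np.percentile(abs(k[:,1]),[1,50,99]).round(1), 'x',np.percentile(k[:,0],[1,99]).round(1))
hubs(c,.018,.003)
```

```text
0.05353998967636047 [ 0.42010202 -0.11736939  0.01658313]
[[10.5, 32.9, -18.8], [-0.1, 26.3, -19.0], [-1.0, 26.2, -19.6], [11.0, 33.7, -19.9], [9.3, 27.9, -19.9], [9.4, 26.2, -20.2], [-1.3, 26.2, -20.3], [10.5, 33.2, -20.3], [11.1, 33.1, -20.3], [9.4, 27.3, -20.3], [-0.0, 26.1, -20.3], [9.5, 30.5, -20.4]]
inner [26.  31.  38.3] x [-9.7 13.2]
[[0.2, -26.4, -19.5], [9.1, -30.9, -19.6], [10.9, -33.4, -19.8], [9.2, -28.6, -19.9], [11.0, -32.8, -20.0], [11.0, -33.9, -20.1], [9.5, -29.6, -20.5], [10.7, -31.7, -20.6], [9.5, -26.9, -20.6], [9.5, -27.4, -20.7], [-1.1, -26.3, -20.7], [11.3, -32.1, -20.8]]
inner [26.1 31.1 38.3] x [-9.4 13.7]
hub 421.7 -115.0 size 37.9 38.8 ang 10.7 z 0.0173 px [279. 250.]
```

The tips sit about 19 mm behind the stated TCP, so I'll grip about 20 mm deeper and correct the xy offset.

Run:
```python
from h import *
go([.4217,-.1151,-.0115],10.8)
```

```text
row [-0.    -0.    -0.002] [ 1.9  2.  28.1] dist 28.0 deg 0.0 q7 0.23 t 9.9167
```

Request:
apply_moves([
  [0, 0, 0, 1.9, 2, 8, 0.25],
  [0, 0, 0, 1.9, 2, 16, 0.25],
  [0, 0, 0, 1.9, 2, 22, 0.25],
  [0, 0, 0, 1.9, 2, 27, 0.25],
  [0, 0, 0, 1.9, 2, 27, -0.3],
  [0, 0, 0, 1.9, 2, 27, -1],
  [0, 0, 0, 1.9, 2, 27, -1],
  [0, 0, 0, 1.9, 2, 27, -1],
  [0, 0, 0, 1.9, 2, 27, -1],
])

```text
time: 10.67
ee_pos: [0.4219, -0.1152, -0.0102]
eef_rot: [0.638, 0.77, 0.0, 0.0]
ft_force: [-0.1, 0.8, -0.4]
width: 0.0371
grip_force: 40.0
```

Request:
apply_moves([
  [0, 0, 0, 0, 0, -15, -1],
  [0, 0, 0, 0, 0, -45, -1],
  [0, 0, 0, 0, 0, -80, -1],
  [0, 0, 0, 0, 0, -110, -1],
  [0, 0, 0, 0, 0, -115, -1],
  [0, 0, 0, 0, 0, -115, -1],
])

```text
time: 11.17
ee_pos: [0.4231, -0.1158, 0.1066]
eef_rot: [0.639, 0.77, 0.0, 0.002]
ft_force: [0.6, -1.1, -2.1]
width: 0.0374
grip_force: 40.0
```

Run:
```python
from h import *
c=cam('wrist'); s=r.read_state(); print(s['ee_pos'],s['width'],s['ft_force'])
hubs(c,s['ee_pos'][2]+.0102+.0175,.004)
go([.5227,.0647,.105],-10.8)
```

```text
[ 0.4219556  -0.11554863  0.1048849 ] 0.03718468926537595 [ 0.20346091 -0.5214806  -1.61861189]
row [0.001 0.001 0.374] [158.6 132.3  -0.2] dist 206.0 deg 21.0 q7 0.33 t 11.2167
```

Request:
apply_moves([
  [0, 0, 0.07, 30, 25, 0, -1],
  [0, 0, 0.14, 58, 48, 0, -1],
  [0, 0, 0.21, 86, 72, 0, -1],
  [0, 0, 0.28, 114, 96, 0, -1],
  [0, 0, 0.34, 140, 117, 0, -1],
  [0, 0, 0.375, 155, 129, 0, -1],
  [0, 0, 0.375, 158.6, 132.3, 0, -1],
  [0, 0, 0.375, 158.6, 132.3, 0, -1],
  [0, 0, 0.375, 158.6, 132.3, 0, -1],
  [0, 0, 0.375, 158.6, 132.3, 0, -1],
  [0, 0, 0.375, 158.6, 132.3, 0, -1],
])

```text
time: 12.13
ee_pos: [0.522, 0.0635, 0.1042]
eef_rot: [0.771, 0.637, -0.001, 0.0]
ft_force: [0.7, -0.3, -1.9]
width: 0.0374
grip_force: 40.0
```

Run:
```python
from h import *
c=cam('wrist'); s=r.read_state(); print(s['ee_pos'],s['width'],s['ft_force'])
save(c,'w5.png')
P=cloud(c); zu=s['ee_pos'][2]+.0102
m=(abs(P[...,2]-zu-.018)<.003).astype(np.uint8); print(m[200:300,230:320].sum())
plate(c,(.5227,.0647),zu+.003)
go([.5227,.0647,.105],-10.8)
```

```text
[0.52211976 0.06374798 0.1044475 ] 0.03721407284083547 [ 0.44762071  0.5394147  -1.27661726]
2729
plate (array([0.52182121, 0.06350712]), np.float64(0.054600505670087285), 37)
row [-0.     0.001 -0.002] [ 1.   0.4 -0.6] dist 1.0 deg 0.0 q7 -0.58 t 12.1833
```

View pics/w5.png

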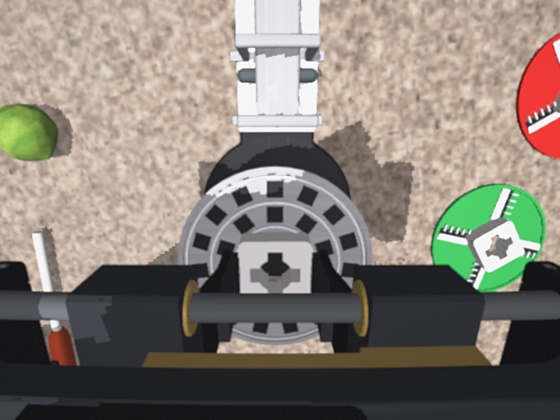

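The disc is held flat with its hub at (275,270), about 1.3 mm short of the stem axis. I'll correct that and lower it.

Request:
apply_moves([
  [0, 0, 0, 1.3, 0.6, 0, -1],
  [0, 0, 0, 1.3, 0.6, 8, -1],
  [0, 0, 0, 1.3, 0.6, 16, -1],
  [0, 0, 0, 1.3, 0.6, 22, -1],
  [0, 0, 0, 1.3, 0.6, 28, -1],
  [0, 0, 0, 1.3, 0.6, 34, -1],
  [0, 0, 0, 1.3, 0.6, 40, -1],
  [0, 0, 0, 1.3, 0.6, 45, -1],
  [0, 0, 0, 1.3, 0.6, 45, -1],
  [0, 0, 0, 1.3, 0.6, 45, -1],
])

```text
time: 13.02
ee_pos: [0.5228, 0.0658, 0.0591]
eef_rot: [0.771, 0.637, -0.001, -0.0]
ft_force: [-0.3, -2.3, -3.6]
width: 0.0375
grip_force: 40.0
```

Request:
apply_moves([
  [0, 0, 0, 0, 0, 8, -1],
  [0, 0, 0, 0, 0, 16, -1],
  [0, 0, 0, 0, 0, 24, -1],
  [0, 0, 0, 0, 0, 31, -1],
  [0, 0, 0, 0, 0, 31, -1],
  [0, 0, 0, 0, 0, 31, -1],
  [0, 0, 0, 0, 0, 31, -0.3],
  [0, 0, 0, 0, 0, 31, 0],
  [0, 0, 0, 0, 0, 31, 0.2],
  [0, 0, 0, 0, 0, 31, 0.25],
  [0, 0, 0, 0, 0, 31, 0.25],
  [0, 0, 0, 0, 0, 31, 0.25],
])

```text
time: 14.02
ee_pos: [0.5234, 0.0669, 0.0288]
eef_rot: [0.77, 0.637, 0.0, -0.0]
ft_force: [-0.0, -0.1, -0.2]
width: 0.0536
grip_force: 0.0
```

Run:
```python
from h import *
c=cam('wrist'); s=r.read_state(); print(s['ee_pos'],s['width'],s['ft_force'])
P=cloud(c); 
k=np.hypot(P[...,0]-.5227,P[...,1]-.0647); m=(k>.022)&(k<.05)&(P[...,2]<.06)&(P[...,2]>0.012); m[262:]=0
print(m.sum(),np.percentile(P[m][:,2],[10,30,50,70,90]))
```

```text
[0.52339386 0.06677785 0.02877034] 0.053836708365076875 [ 0.45404987 -0.33245832 -0.48938129]
9036 [0.0157307  0.0162663  0.01666622 0.01714805 0.01843162]
```

Plate top reads 17 mm, so the first disc is home. Next is julienne.

Run:
```python
from h import *
go([.5758,-.156,.11],27.1)
```

```text
row [ 0.    -0.    -0.662] [-209.    93.3  -81.3] dist 243.0 deg 38.0 q7 -0.65 t 14.0667
```

Request:
apply_moves([
  [0, 0, 0, 0, 0, -30, 0.25],
  [0, 0, 0, 0, 0, -65, 0.25],
  [0, 0, 0, -5, 3, -95, 0.25],
  [0, 0, -0.11, -40, 18, -105, 0.25],
  [0, 0, -0.22, -77, 34, -105, 0.25],
  [0, 0, -0.33, -114, 50, -105, 0.25],
  [0, 0, -0.44, -150, 67, -100, 0.25],
  [0, 0, -0.55, -186, 83, -90, 0.25],
  [0, 0, -0.66, -207, 93, -82, 0.25],
  [0, 0, -0.662, -209, 93.3, -81, 0.25],
  [0, 0, -0.662, -209, 93.3, -81, 0.25],
  [0, 0, -0.662, -209, 93.3, -81, 0.25],
])

```text
time: 15.07
ee_pos: [0.5757, -0.1552, 0.1098]
eef_rot: [0.522, 0.853, 0.0, -0.0]
ft_force: [-0.4, 1.0, 0.7]
width: 0.0544
grip_force: 0.0
```

```bash
cat >> h.py <<'E'
def grasp(z=-.0105):
    c=cam('wrist'); s=r.read_state(); print(s['ee_pos'].round(4) if hasattr(s['ee_pos'],'round') else s['ee_pos'],s['width'])
    for t in (.003,.002): hs=hubs(c,.018,t)
    return c,hs
E
python3 - <<'E'
from h import *
c,h=grasp(); plate(c,h[0]); go([*h[0],-.0105],27.1)
E
```

```text
[ 0.5759 -0.1547  0.1101] 0.05436940754538785
hub 576.2 -156.2 size 37.7 38.2 ang 27.1 z 0.0172 px [275. 212.]
hub 713.6 -7.3 size 39.9 38.5 ang 21.6 z 0.017 px [503. 131.]
hub 576.2 -156.2 size 37.3 38.5 ang 26.2 z 0.0172 px [275. 212.]
hub 713.8 -7.2 size 39.7 38.4 ang 22.1 z 0.0171 px [503. 131.]
plate (array([ 0.57615414, -0.15666178]), np.float64(0.05504185138536295), 28)
row [ 0.001 -0.     0.001] [ -1.5  -0.5 120.6] dist 121.0 deg 0.0 q7 0.43 t 15.1167
```

Request:
apply_moves([
  [0, 0, 0, -1.5, -0.5, 30, 0.25],
  [0, 0, 0, -1.5, -0.5, 65, 0.25],
  [0, 0, 0, -1.5, -0.5, 95, 0.25],
  [0, 0, 0, -1.5, -0.5, 112, 0.25],
  [0, 0, 0, -1.5, -0.5, 120, 0.25],
  [0, 0, 0, -1.5, -0.5, 120, 0.25],
  [0, 0, 0, -1.5, -0.5, 120, -0.3],
  [0, 0, 0, -1.5, -0.5, 120, -1],
  [0, 0, 0, -1.5, -0.5, 120, -1],
  [0, 0, 0, -1.5, -0.5, 120, -1],
  [0, 0, 0, -1.5, -0.5, 120, -1],
])

```text
time: 16.03
ee_pos: [0.577, -0.1581, -0.0089]
eef_rot: [0.522, 0.853, 0.0, 0.001]
ft_force: [-1.1, -0.2, 7.0]
width: 0.0371
grip_force: 40.0
```

Request:
apply_moves([
  [0, 0, 0, 0, 0, -15, -1],
  [0, 0, 0, 0, 0, -45, -1],
  [0, 0, 0, 0, 0, -80, -1],
  [0, 0, 0, 0, 0, -110, -1],
  [0, 0, 0, 0, 0, -115, -1],
  [0, 0, 0, 0, 0, -115, -1],
  [0, 0, 0, 0, 0, -115, -1],
])

```text
time: 16.62
ee_pos: [0.5755, -0.1583, 0.1046]
eef_rot: [0.522, 0.853, -0.0, 0.0]
ft_force: [-0.9, 0.2, -2.7]
width: 0.0372
grip_force: 40.0
```

Run:
```python
from h import *
s=r.read_state(); print(s['ee_pos'],s['width'],s['grip_force']); go([.5227,.0647,.105],-10.8)
```

```text
[ 0.57551266 -0.15826418  0.10460572] 0.03724291944016234 40.000179782509804
row [-0.     0.001  0.661] [222.6  54.5  -0.5] dist 229.0 deg 38.0 q7 0.43 t 16.6167
```

Request:
apply_moves([
  [0, 0, 0.1, 35, 8, 0, -1],
  [0, 0, 0.2, 71, 17, 0, -1],
  [0, 0, 0.3, 107, 26, 0, -1],
  [0, 0, 0.4, 143, 35, 0, -1],
  [0, 0, 0.5, 178, 44, 0, -1],
  [0, 0, 0.6, 210, 51, 0, -1],
  [0, 0, 0.661, 222, 54, 0, -1],
  [0, 0, 0.661, 222.6, 54.5, 0, -1],
  [0, 0, 0.661, 222.6, 54.5, 0, -1],
  [0, 0, 0.661, 222.6, 54.5, 0, -1],
  [0, 0, 0.661, 222.6, 54.5, 0, -1],
])

```text
time: 17.53
ee_pos: [0.523, 0.0632, 0.1039]
eef_rot: [0.771, 0.637, -0.001, -0.0]
ft_force: [0.1, 0.3, -2.3]
width: 0.0375
grip_force: 40.0
```

```bash
cat >> h.py <<'E'
def held(zu,stem=(.5227,.0647),ca=79.2):
    """offset (tool mm) from the held disc's plate centre to the stem, and hub angle in view"""
    c=cam('wrist'); s=r.read_state(); print(s['ee_pos'],s['width'],s['time'])
    P=cloud(c); z=s['ee_pos'][2]+zu+.003
    m=((abs(P[...,2]-z)<.0035)&(np.hypot(P[...,0]-stem[0],P[...,1]-stem[1])<.066)).astype(np.uint8); m[264:]=0
    m=cv2.morphologyEx(m,cv2.MORPH_CLOSE,np.ones((5,5))); print('plate z med',np.median(P[m>0][:,2])-s['ee_pos'][2])
    cnt=max(cv2.findContours(m,0,1)[0],key=cv2.contourArea)[:,0]; h=cv2.convexHull(cnt)[:,0]; h=h[h[:,1]<260]
    ce,rad,n=circ(plane(c,h,z)[:,:2]); Rt=R.from_quat(s['eef_rot']).as_matrix()
    t=np.array([*stem,0])-[*ce,0]; print('plate',ce,rad,n,'tool shift mm',(Rt.T@t*1000).round(1)[:2])
    # front flat edge of hub top gives its angle
    m=((abs(P[...,2]-z-.0145)<.003)&(np.hypot(P[...,0]-ce[0],P[...,1]-ce[1])<.03)).astype(np.uint8); v,u=np.nonzero(m)
    e=[(x,v[u==x].min()) for x in np.unique(u)]; e=np.array(e); e=e[(e[:,0]>e[:,0].min()+12)&(e[:,0]<e[:,0].max()-12)]
    W=plane(c,e,z+.015)[:,:2].astype(np.float32); l=cv2.fitLine(W,cv2.DIST_HUBER,0,.01,.01).ravel(); print('hub edge ang rel caddy x',((np.degrees(np.arctan2(l[1],l[0]))-(ca-90)+90)%180-90).round(1))
    return c
E
python3 - <<'E'
from h import *
held(.0105)
E
```

```text
[0.5230482  0.06342157 0.1040881 ] 0.037108930462170016 17.5833
plate z med 0.011214116605161709
plate [0.52326306 0.06565785] 0.054085922433493645 33 tool shift mm [-1.  -0.4]
hub edge ang rel caddy x -1.1
```

Request:
apply_moves([
  [0, 0, 0, -0.8, -0.4, 0, -1],
  [0, 0, 0, -0.8, -0.4, 8, -1],
  [0, 0, 0, -0.8, -0.4, 16, -1],
  [0, 0, 0, -0.8, -0.4, 22, -1],
  [0, 0, 0, -0.8, -0.4, 28, -1],
  [0, 0, 0, -0.8, -0.4, 34, -1],
  [0, 0, 0, -0.8, -0.4, 40, -1],
  [0, 0, 0, -0.8, -0.4, 45, -1],
  [0, 0, 0, -0.8, -0.4, 45, -1],
  [0, 0, 0, -0.8, -0.4, 45, -1],
])

```text
time: 18.42
ee_pos: [0.5224, 0.064, 0.0594]
eef_rot: [0.77, 0.638, -0.0, 0.0]
ft_force: [1.1, -1.2, -2.4]
width: 0.037
grip_force: 40.0
```

Meshed with little force; lower on and release.

Request:
apply_moves([
  [0, 0, 0, 0, 0, 8, -1],
  [0, 0, 0, 0, 0, 16, -1],
  [0, 0, 0, 0, 0, 24, -1],
  [0, 0, 0, 0, 0, 29, -1],
  [0, 0, 0, 0, 0, 29, -1],
  [0, 0, 0, 0, 0, 29, -1],
  [0, 0, 0, 0, 0, 29, -0.3],
  [0, 0, 0, 0, 0, 29, 0],
  [0, 0, 0, 0, 0, 29, 0.2],
  [0, 0, 0, 0, 0, 29, 0.25],
  [0, 0, 0, 0, 0, 29, 0.25],
  [0, 0, 0, 0, 0, 29, 0.25],
])

```text
time: 19.42
ee_pos: [0.5225, 0.0647, 0.0309]
eef_rot: [0.77, 0.638, 0.0, 0.0]
ft_force: [0.2, -0.6, 0.8]
width: 0.0534
grip_force: 0.0
```

```bash
cat >> h.py <<'E'
def seated():
    c=cam('wrist'); s=r.read_state(); print(s['ee_pos'],s['width'],s['ft_force'])
    P=cloud(c); k=np.hypot(P[...,0]-.5227,P[...,1]-.0647); m=(k>.03)&(k<.05)&(P[...,2]<.11)&(P[...,2]>0.012); m[262:]=0
    print('plate top z',np.percentile(P[m][:,2],[10,30,50,70,90]).round(4)); return c
E
python3 - <<'E'
from h import *
seated(); c=cam('top'); hubs(c,.018,.006); go([.561,-.336,.11],-1)
print(proj(c,[.561,-.336,.018]))
save(c,'t2.png',(290,180,420,290),5)
E
```

```text
[0.52249834 0.06450703 0.03081696] 0.053977138877189995 [0.3046566  0.74371112 0.85846864]
plate top z [0.0336 0.0342 0.0345 0.035  0.0363]
row [ 0.   -0.   -0.17] [-386.2  112.6  -79.3] dist 410.0 deg 10.0 q7 -0.64 t 19.5167
[[386.99409415 212.94783147]]
```

View pics/t2.png

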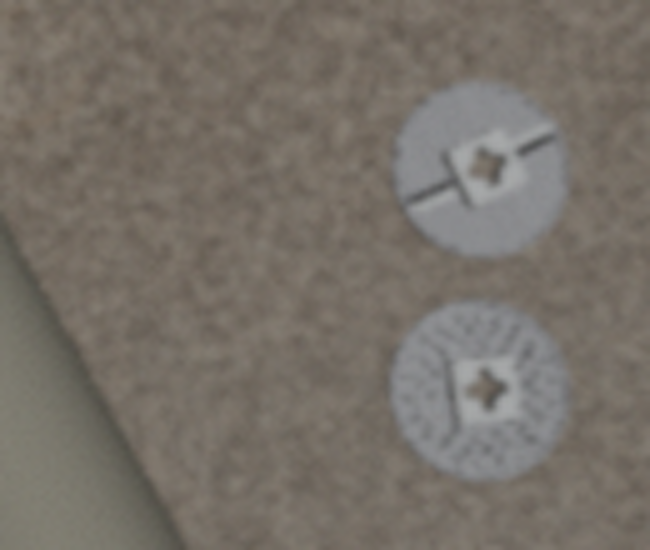

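Two plates are home, with the top one at 34.5 mm. Slicing at (387,213) has its flats at about 24°, grating at (387,258) at about 8°, and neither has been knocked.

Run:
```python
from h import *
go([.561,-.336,.11],24)
```

```text
row [ 0.    -0.    -0.607] [-386.2  112.6  -79.3] dist 410.0 deg 35.0 q7 -0.64 t 19.5167
```

Request:
apply_moves([
  [0, 0, 0, 0, 0, -30, 0.25],
  [0, 0, 0, 0, 0, -65, 0.25],
  [0, 0, 0, -5, 2, -95, 0.25],
  [0, 0, -0.06, -40, 12, -105, 0.25],
  [0, 0, -0.12, -79, 23, -105, 0.25],
  [0, 0, -0.18, -118, 34, -105, 0.25],
  [0, 0, -0.24, -157, 46, -105, 0.25],
  [0, 0, -0.3, -196, 57, -105, 0.25],
  [0, 0, -0.36, -235, 68, -105, 0.25],
  [0, 0, -0.42, -274, 80, -100, 0.25],
  [0, 0, -0.5, -313, 91, -90, 0.25],
  [0, 0, -0.58, -350, 102, -80, 0.25],
  [0, 0, -0.607, -378, 110, -79, 0.25],
  [0, 0, -0.607, -386, 112.6, -79, 0.25],
  [0, 0, -0.607, -386, 112.6, -79, 0.25],
  [0, 0, -0.607, -386, 112.6, -79, 0.25],
  [0, 0, -0.607, -386, 112.6, -79, 0.25],
])

```text
time: 20.93
ee_pos: [0.5616, -0.3337, 0.1101]
eef_rot: [0.544, 0.839, 0.0, 0.0]
ft_force: [-0.5, 0.6, -0.3]
width: 0.0547
grip_force: 0.0
```

Run:
```python
from h import *
c,h=grasp(); plate(c,h[0]); go([*h[0],-.0105],24)
```

```text
[ 0.5617 -0.3337  0.1102] 0.054685567344306525
hub 559.1 -333.7 size 37.9 38.2 ang 26.0 z 0.0172 px [273. 209.]
hub 424.2 -329.6 size 39.3 38.8 ang 6.6 z 0.0175 px [127. 141.]
hub 559.1 -333.9 size 37.6 38.2 ang 25.1 z 0.0172 px [273. 209.]
hub 424.0 -329.7 size 39.0 38.7 ang 7.0 z 0.0176 px [126. 141.]
plate (array([ 0.55934068, -0.334026  ]), np.float64(0.05487138225787245), 28)
row [ 0.001 -0.     0.003] [  0.8  -2.6 120.7] dist 121.0 deg 0.0 q7 0.67 t 20.9833
```

Request:
apply_moves([
  [0, 0, -0.026, 0.7, -2.5, 30, 0.25],
  [0, 0, -0.026, 0.7, -2.5, 65, 0.25],
  [0, 0, -0.026, 0.7, -2.5, 95, 0.25],
  [0, 0, -0.026, 0.7, -2.5, 112, 0.25],
  [0, 0, -0.026, 0.7, -2.5, 119.5, 0.25],
  [0, 0, -0.026, 0.7, -2.5, 119.5, 0.25],
  [0, 0, -0.026, 0.7, -2.5, 119.5, -0.3],
  [0, 0, -0.026, 0.7, -2.5, 119.5, -1],
  [0, 0, -0.026, 0.7, -2.5, 119.5, -1],
  [0, 0, -0.026, 0.7, -2.5, 119.5, -1],
  [0, 0, -0.026, 0.7, -2.5, 119.5, -1],
])

```text
time: 21.9
ee_pos: [0.5594, -0.3367, -0.0082]
eef_rot: [0.534, 0.846, 0.0, 0.001]
ft_force: [0.0, -0.3, 6.9]
width: 0.0371
grip_force: 40.0
```

Request:
apply_moves([
  [0, 0, 0, 0, 0, -15, -1],
  [0, 0, 0, 0, 0, -45, -1],
  [0, 0, 0, 0, 0, -80, -1],
  [0, 0, 0, 0, 0, -110, -1],
  [0, 0, 0, 0, 0, -120, -1],
  [0, 0, 0, 0, 0, -120, -1],
  [0, 0, 0, 0, 0, -120, -1],
])

```text
time: 22.48
ee_pos: [0.5581, -0.3365, 0.1102]
eef_rot: [0.534, 0.846, -0.0, 0.0]
ft_force: [0.0, 1.0, -1.9]
width: 0.0369
grip_force: 40.0
```

Run:
```python
from h import *
s=r.read_state(); print(s['ee_pos'],s['width'],s['grip_force']); go([.5227,.0647,.107],-10.8)
```

```text
[ 0.55808494 -0.33650572  0.11021763] 0.0369452974499162 40.000531151890755
row [-0.     0.001  0.633] [377.4 140.7   3. ] dist 403.0 deg 36.0 q7 0.69 t 22.4833
```

Request:
apply_moves([
  [0, 0, 0.04, 35, 13, 0, -1],
  [0, 0, 0.1, 71, 26, 0, -1],
  [0, 0, 0.16, 107, 40, 0, -1],
  [0, 0, 0.22, 143, 53, 0, -1],
  [0, 0, 0.28, 179, 67, 0, -1],
  [0, 0, 0.34, 215, 80, 0, -1],
  [0, 0, 0.4, 251, 93, 0, -1],
  [0, 0, 0.46, 287, 107, 0, -1],
  [0, 0, 0.53, 322, 120, 0, -1],
  [0, 0, 0.6, 352, 131, 0, -1],
  [0, 0, 0.633, 372, 138, 0, -1],
  [0, 0, 0.633, 377, 140.5, 0, -1],
  [0, 0, 0.633, 377, 140.5, 0, -1],
  [0, 0, 0.633, 377, 140.5, 0, -1],
  [0, 0, 0.633, 377, 140.5, 0, -1],
  [0, 0, 0.633, 377, 140.5, 0, -1],
])

```text
time: 23.82
ee_pos: [0.5229, 0.0626, 0.1096]
eef_rot: [0.771, 0.637, -0.0, -0.0]
ft_force: [0.4, 0.2, -1.7]
width: 0.0369
grip_force: 40.0
```

Run:
```python
from h import *
held(.0085)
```

```text
[0.5229428  0.06287874 0.10976792] 0.03724735960342849 23.8667
plate z med 0.0106321477599529
plate [0.5232632 0.0654069] 0.05457741070875662 35 tool shift mm [-0.8 -0.4]
hub edge ang rel caddy x -1.2
```

Request:
apply_moves([
  [0, 0, 0, -0.6, -0.4, 0, -1],
  [0, 0, 0, -0.6, -0.4, 10, -1],
  [0, 0, 0, -0.6, -0.4, 20, -1],
  [0, 0, 0, -0.6, -0.4, 28, -1],
  [0, 0, 0, -0.6, -0.4, 34, -1],
  [0, 0, 0, -0.6, -0.4, 40, -1],
  [0, 0, 0, -0.6, -0.4, 46, -1],
  [0, 0, 0, -0.6, -0.4, 50, -1],
  [0, 0, 0, -0.6, -0.4, 50, -1],
  [0, 0, 0, -0.6, -0.4, 50, -1],
])

```text
time: 24.7
ee_pos: [0.5222, 0.0632, 0.0597]
eef_rot: [0.771, 0.637, -0.0, 0.0]
ft_force: [0.3, -4.0, -3.9]
width: 0.0372
grip_force: 40.0
```

Request:
apply_moves([
  [0, 0, 0, 0, 0, 7, -1],
  [0, 0, 0, 0, 0, 13, -1],
  [0, 0, 0, 0, 0, 13, -1],
  [0, 0, 0, 0, 0, 13, -1],
  [0, 0, 0, 0, 0, 13, -0.3],
  [0, 0, 0, 0, 0, 13, 0],
  [0, 0, 0, 0, 0, 13, 0.2],
  [0, 0, 0, 0, 0, 13, 0.25],
  [0, 0, 0, 0, 0, 13, 0.25],
  [0, 0, 0, 0, 0, 13, 0.25],
])

```text
time: 25.53
ee_pos: [0.5225, 0.0644, 0.0474]
eef_rot: [0.77, 0.638, 0.0, -0.0]
ft_force: [0.0, -0.5, -0.1]
width: 0.0532
grip_force: 0.0
```

Run:
```python
from h import *
seated(); go([.4235,-.3305,.11],7)
```

```text
[0.52252249 0.06424616 0.04734417] 0.05363228459968384 [-0.31775909 -0.29029626  0.6942647 ]
plate top z [0.0516 0.0521 0.0524 0.0528 0.0536]
row [ 0.   -0.   -0.31] [-406.3  -23.6  -62.8] dist 412.0 deg 18.0 q7 -0.62 t 25.5833
```

Third disc is home at 52.4 mm. Now grating.

Request:
apply_moves([
  [0, 0, 0, 0, 0, -35, 0.25],
  [0, 0, 0, 0, 0, -72, 0.25],
  [0, 0, 0, -20, -1, -95, 0.25],
  [0, 0, -0.04, -58, -3, -95, 0.25],
  [0, 0, -0.08, -98, -5, -95, 0.25],
  [0, 0, -0.12, -138, -8, -95, 0.25],
  [0, 0, -0.16, -178, -10, -95, 0.25],
  [0, 0, -0.2, -218, -12, -95, 0.25],
  [0, 0, -0.24, -258, -15, -90, 0.25],
  [0, 0, -0.28, -298, -17, -80, 0.25],
  [0, 0, -0.31, -338, -19, -70, 0.25],
  [0, 0, -0.31, -375, -22, -63, 0.25],
  [0, 0, -0.31, -402, -23.6, -62.8, 0.25],
  [0, 0, -0.31, -406, -23.6, -62.8, 0.25],
  [0, 0, -0.31, -406, -23.6, -62.8, 0.25],
  [0, 0, -0.31, -406, -23.6, -62.8, 0.25],
  [0, 0, -0.31, -406, -23.6, -62.8, 0.25],
])

```text
time: 27.0
ee_pos: [0.4242, -0.3289, 0.1102]
eef_rot: [0.662, 0.75, 0.0, 0.0]
ft_force: [0.4, 0.9, 0.2]
width: 0.0542
grip_force: 0.0
```

Run:
```python
from h import *
c,h=grasp(); plate(c,h[0]); go([*h[0],-.009],7)
```

```text
[ 0.4242 -0.329   0.1102] 0.05446323173173345
hub 423.0 -329.6 size 37.8 38.2 ang 7.1 z 0.0172 px [274. 211.]
hub 423.0 -329.6 size 37.8 38.2 ang 7.1 z 0.0173 px [274. 211.]
plate (array([ 0.42303265, -0.32995209]), np.float64(0.05503580101453006), 36)
row [0.001 0.    0.002] [ -0.4  -1.3 119.2] dist 119.0 deg 0.0 q7 0.59 t 27.05
```

Request:
apply_moves([
  [0, 0, 0, 0.8, -1.2, 30, 0.25],
  [0, 0, 0, 0.8, -1.2, 65, 0.25],
  [0, 0, 0, 0.8, -1.2, 95, 0.25],
  [0, 0, 0, 0.8, -1.2, 112, 0.25],
  [0, 0, 0, 0.8, -1.2, 119, 0.25],
  [0, 0, 0, 0.8, -1.2, 119, 0.25],
  [0, 0, 0, 0.8, -1.2, 119, -0.3],
  [0, 0, 0, 0.8, -1.2, 119, -1],
  [0, 0, 0, 0.8, -1.2, 119, -1],
  [0, 0, 0, 0.8, -1.2, 119, -1],
  [0, 0, 0, 0.8, -1.2, 119, -1],
])

```text
time: 27.97
ee_pos: [0.4229, -0.3305, -0.0077]
eef_rot: [0.663, 0.749, -0.0, 0.001]
ft_force: [-0.8, 1.0, 7.2]
width: 0.0372
grip_force: 40.0
```

Request:
apply_moves([
  [0, 0, 0, 0, 0, -15, -1],
  [0, 0, 0, 0, 0, -45, -1],
  [0, 0, 0, 0, 0, -80, -1],
  [0, 0, 0, 0, 0, -110, -1],
  [0, 0, 0, 0, 0, -118, -1],
  [0, 0, 0, 0, 0, -118, -1],
  [0, 0, 0, 0, 0, -118, -1],
])

```text
time: 28.55
ee_pos: [0.4216, -0.3299, 0.1084]
eef_rot: [0.663, 0.749, -0.0, -0.0]
ft_force: [-0.3, 0.1, -1.8]
width: 0.037
grip_force: 40.1
```

Run:
```python
from h import *
s=r.read_state(); print(s['ee_pos'],s['width'],s['grip_force']); go([.5227,.0647,.108],-10.8)
```

```text
[ 0.4216363  -0.32994608  0.10844258] 0.03703483488541146 40.052026198245585
row [-0.    0.    0.31] [3.795e+02 1.482e+02 3.000e-01] dist 407.0 deg 18.0 q7 0.59 t 28.55
```

Request:
apply_moves([
  [0, 0, 0.02, 35, 13, 0, -1],
  [0, 0, 0.05, 71, 27, 0, -1],
  [0, 0, 0.08, 107, 42, 0, -1],
  [0, 0, 0.11, 143, 56, 0, -1],
  [0, 0, 0.14, 179, 70, 0, -1],
  [0, 0, 0.17, 215, 84, 0, -1],
  [0, 0, 0.2, 251, 98, 0, -1],
  [0, 0, 0.23, 287, 112, 0, -1],
  [0, 0, 0.26, 322, 126, 0, -1],
  [0, 0, 0.29, 352, 137, 0, -1],
  [0, 0, 0.31, 372, 145, 0, -1],
  [0, 0, 0.31, 379.5, 148, 0, -1],
  [0, 0, 0.31, 379.5, 148, 0, -1],
  [0, 0, 0.31, 379.5, 148, 0, -1],
  [0, 0, 0.31, 379.5, 148, 0, -1],
  [0, 0, 0.31, 379.5, 148, 0, -1],
])

```text
time: 29.88
ee_pos: [0.5225, 0.0628, 0.1085]
eef_rot: [0.771, 0.637, -0.001, 0.0]
ft_force: [0.4, 0.2, -1.4]
width: 0.0372
grip_force: 40.1
```

Run:
```python
from h import *
held(.0077)
```

```text
[0.52257178 0.06305601 0.10864425] 0.037105005778463464 29.9333
plate z med 0.010056501314488236
plate [0.52250784 0.06383787] 0.05451677702437198 33 tool shift mm [0.9 0. ]
hub edge ang rel caddy x 0.3
```

Request:
apply_moves([
  [0, 0, 0, 0.9, 0, 0, -1],
  [0, 0, 0, 0.9, 0, 10, -1],
  [0, 0, 0, 0.9, 0, 20, -1],
  [0, 0, 0, 0.9, 0, 28, -1],
  [0, 0, 0, 0.9, 0, 34, -1],
  [0, 0, 0, 0.9, 0, 40, -1],
  [0, 0, 0, 0.9, 0, 45, -1],
  [0, 0, 0, 0.9, 0, 45, -1],
  [0, 0, 0, 0.9, 0, 45, -1],
])

```text
time: 30.68
ee_pos: [0.5227, 0.0652, 0.0636]
eef_rot: [0.77, 0.638, -0.0, -0.0]
ft_force: [-0.4, -0.4, -1.9]
width: 0.0368
grip_force: 40.1
```

Request:
apply_moves([
  [0, 0, 0, 0, 0, 1.5, -1],
  [0, 0, 0, 0, 0, 1.5, -1],
  [0, 0, 0, 0, 0, 1.5, -0.3],
  [0, 0, 0, 0, 0, 1.5, 0],
  [0, 0, 0, 0, 0, 1.5, 0.2],
  [0, 0, 0, 0, 0, 1.5, 0.25],
  [0, 0, 0, 0, 0, 1.5, 0.25],
  [0, 0, 0, 0, 0, 1.5, 0.25],
])

```text
time: 31.35
ee_pos: [0.5231, 0.0661, 0.0626]
eef_rot: [0.77, 0.638, 0.0, 0.0]
ft_force: [1.2, 0.3, 0.2]
width: 0.0531
grip_force: 0.0
```

Run:
```python
from h import *
seated(); go([.5647,.2853,.2],-10.8)
```

```text
[0.52301203 0.0659325  0.06256886] 0.05357648944492684 [ 0.26438596 -0.71756899  0.05415036]
plate top z [0.0696 0.0701 0.0705 0.0709 0.0719]
row [ 0.    -0.     0.001] [ 223.3    0.  -137.4] dist 262.0 deg 0.0 q7 -0.61 t 31.4
```

All four are home: the top plate is at 70.5 mm. Now the lock bar.

Request:
apply_moves([
  [0, 0, 0, 0, 0, -35, 0.1],
  [0, 0, 0, 0, 0, -75, 0.1],
  [0, 0, 0, 10, 0, -110, 0.1],
  [0, 0, 0, 50, 0, -137, 0.1],
  [0, 0, 0, 90, 0, -137, 0.1],
  [0, 0, 0, 130, 0, -137, 0.1],
  [0, 0, 0, 170, 0, -137, 0.1],
  [0, 0, 0, 205, 0, -137, 0.1],
  [0, 0, 0, 222, 0, -137, 0.1],
  [0, 0, 0, 223, 0, -137, 0.1],
  [0, 0, 0, 223, 0, -137, 0.1],
  [0, 0, 0, 223, 0, -137, 0.1],
])

```text
time: 32.4
ee_pos: [0.5648, 0.2839, 0.1993]
eef_rot: [0.771, 0.637, -0.0, 0.0]
ft_force: [-0.6, -0.2, 0.4]
width: 0.0476
grip_force: 0.0
```

Run:
```python
from h import *
c=cam('wrist'); s=r.read_state(); P=cloud(c); print(s['ee_pos'],s['width'])
k=np.hypot(P[...,0]-.565,P[...,1]-.287); h=(k<.04)&(P[...,2]>.125)&(P[...,2]<.15); h[265:]=0
print(cv2.minAreaRect(P[h][:,:2].astype(np.float32)),h.sum(),np.median(P[h][:,2])); go([.5650,.2860,.101],-10.8)
```

```text
[0.5649843  0.28328946 0.19938076] 0.04760136295173542
((0.5649831295013428, 0.285450279712677), (0.029562322422862053, 0.011300223879516125), 79.3141098022461) 557 0.138487745870681
row [ 0.     0.001 -0.001] [ 2.7 -0.5 98.4] dist 98.0 deg 0.0 q7 -0.96 t 32.45
```

Request:
apply_moves([
  [0, 0, 0, 2.5, -0.4, 30, 0.1],
  [0, 0, 0, 2.5, -0.4, 62, 0.1],
  [0, 0, 0, 2.5, -0.4, 85, 0.1],
  [0, 0, 0, 2.5, -0.4, 98, 0.1],
  [0, 0, 0, 2.5, -0.4, 98, 0.1],
  [0, 0, 0, 2.5, -0.4, 98, -0.4],
  [0, 0, 0, 2.5, -0.4, 98, -1],
  [0, 0, 0, 2.5, -0.4, 98, -1],
  [0, 0, 0, 2.5, -0.4, 98, -1],
  [0, 0, 0, 2.5, -0.4, 98, -1],
  [0, 0, 0, 2.5, -0.4, 98, -1],
  [0, 0, 0, 2.5, -0.4, 98, -1],
  [0, 0, 0, 2.5, -0.4, 98, -1],
])

```text
time: 33.53
ee_pos: [0.5658, 0.287, 0.1019]
eef_rot: [0.771, 0.637, 0.001, 0.001]
ft_force: [4.7, -0.4, 1.1]
width: 0.0117
grip_force: 40.0
```

Request:
apply_moves([
  [0, 0, 0, 0, 0, -6, -1],
  [0, 0, 0, 0, 0, -12.5, -1],
  [0, 0, 0, 0, 0, -13, -1],
  [0, 0, 0, 0, 0, -13, -1],
])

```text
time: 33.87
ee_pos: [0.5656, 0.2868, 0.1147]
eef_rot: [0.771, 0.637, 0.001, 0.001]
ft_force: [6.1, -0.3, -1.9]
width: 0.0116
grip_force: 40.0
```

Request:
apply_moves([
  [0, 0, 0, -10, 0, 0, -1],
  [0, 0, 0, -25, 0, 0, -1],
  [0, 0, 0, -40, 0, 0, -1],
  [0, 0, 0, -55, 0, 0, -1],
  [0, 0, 0, -70, 0, 0, -1],
  [0, 0, 0, -80, 0, 0, -1],
  [0, 0, 0, -83, 0, 0, -1],
  [0, 0, 0, -84, 0, 0, -1],
  [0, 0, 0, -84, 0, 0, -1],
  [0, 0, 0, -84, 0, 0, -1],
])

```text
time: 34.7
ee_pos: [0.5499, 0.2041, 0.1143]
eef_rot: [0.771, 0.637, 0.0, 0.001]
ft_force: [6.7, -2.1, -1.8]
width: 0.0114
grip_force: 40.0
```

Request:
apply_moves([
  [0, 0, 0, 0, 0, 5, -1],
  [0, 0, 0, 0, 0, 10, -1],
  [0, 0, 0, 0, 0, 12.5, -1],
  [0, 0, 0, 0, 0, 12.5, -1],
  [0, 0, 0, 0, 0, 12.5, -1],
])

```text
time: 35.12
ee_pos: [0.55, 0.2047, 0.102]
eef_rot: [0.77, 0.637, 0.001, 0.001]
ft_force: [6.8, -2.0, -1.8]
width: 0.0116
grip_force: 40.0
```

Request:
apply_moves([
  [0, 0, 0, 0, 0, 0, -0.5],
  [0, 0, 0, 0, 0, 0, 0],
  [0, 0, 0, 0, 0, 0, 0.1],
  [0, 0, 0, 0, 0, 0, 0.1],
  [0, 0, 0, 0, 0, 0, 0.1],
  [0, 0, 0, 0, 0, -20, 0.1],
  [0, 0, 0, 0, 0, -55, 0.1],
  [0, 0, 0, 0, 0, -95, 0.1],
  [0, 0, 0, 0, 0, -130, 0.1],
  [0, 0, 0, -20, 0, -160, 0.1],
  [0, 0, 0, -40, 0, -170, 0.1],
  [0, 0, 0, -40, 0, -170, 0.1],
  [0, 0, 0, -40, 0, -170, 0.1],
])

```text
time: 36.2
ee_pos: [0.5418, 0.1647, 0.2724]
eef_rot: [0.771, 0.637, 0.0, 0.001]
ft_force: [-0.2, 1.7, 1.2]
width: 0.0479
grip_force: 0.0
```

Run:
```python
from h import *
c=cam('wrist'); save(c,'w9.png'); s=r.read_state(); P=cloud(c); print(s['ee_pos'],s['width'],s['ft_force'])
k=np.hypot(P[...,0]-.549,P[...,1]-.203); h=(k<.03)&(P[...,2]>.13)&(P[...,2]<.16); h[265:]=0
rc=cv2.minAreaRect(P[h][:,:2].astype(np.float32)); print(rc,np.median(P[h][:,2]),'axis dist',np.hypot(rc[0][0]-.5227,rc[0][1]-.0647))
k=np.hypot(P[...,0]-.5227,P[...,1]-.0647); m=(k>.03)&(k<.05)&(P[...,2]<.08); m[262:]=0
print(np.percentile(P[m][:,2],[10,50,90]).round(4))
```

```text
[0.54126611 0.16545278 0.27149005] 0.04796701827813509 [ 0.22131446 -0.05645959 -0.27425619]
((0.549108624458313, 0.2026803195476532), (0.02998443879187107, 0.011789457872509956), 78.83808135986328) 0.13854768082616276 axis dist 0.1404848177855981
[0.0694 0.0704 0.0716]
```

View pics/w9.png

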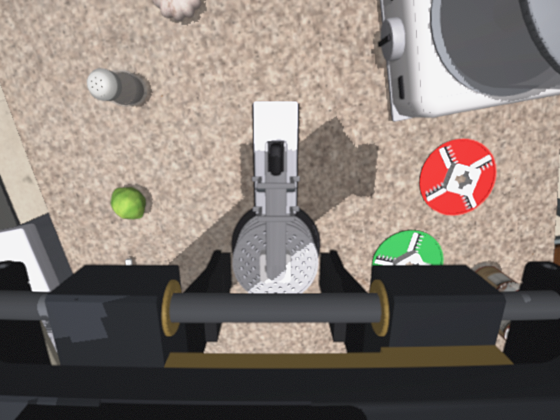

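The bar is closed over the stack: handle at (276,155), 140.5 mm from the axis, tab top at its resting height. The disc plates are seated at (275,255), and the bystanders are where they stood. Handing in.

```bash
python3 -c "
from bench import r; print(r.close_job())"
```

```text
the job is handed in; nothing more can be done
None
```

I stacked all four discs fully home on the stem (top plate measured at 70.4 mm), slid the locking bar back and dropped it behind its stop, and handed the job in at about 36 s with the bystanders where they stood; no verdict came back.

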